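Bolt the gear-rig guard against its spring safety catch

TASK

Lock the guard of the gear rig: hold the long green spring safety catch down with one fingertip while the other fingertip pushes the orange tab forward until the bolt is fully home in the guard, and only then let the catch spring back up so that it locks the bolt. Only press and push, grip or force nothing, and leave the loose things around the rig where they are. Finish clear of everything.

Things in the scene. Friction and masses are not known exactly. Their poses are not given: they have to be found in the camera images.
- guard_rig: Fixed rig on a grey base plate 390 x 170 x 10 mm, screwed to the worktop. Origin on the worktop, 100 mm ahead of the plate's near edge, midway between catch (left, y = +28 mm) and bolt (right, y = -28 mm). Its x axis points along the bolt's travel to the guard, y to the left, z up. Near the catch and tab nothing else rises above 37 mm
- catch (a joint): travel of the green catch, m: 0 up (sprung), 0.010 fully down; straight down wherever pressed; 2.4 N to start, 8.4 N at the bottom. While it is less than about 0.005 down, its pawl stands between comb teeth on the bolt's side and blocks the bolt; from 0.006 down the bolt is free. Let go on the way, it springs up between the teeth (14 mm apart) and blocks again
- catch_top (a point): centre of the top face of the green catch plate: a flat strip 122 mm along the rig's x (x = -81 to +41 mm) and 30 mm across (y = +13 to +43 mm), 52 mm above the worktop when up, 42 mm when down; the point moves with it. Strip and orange tab lie side by side, centre lines 56 mm apart, 27 mm between their edges
- bolt (a joint): travel of the bolt, m: starts drawn at 0 to 0.005, grows toward the guard, stop at 0.046 (fully home). In the last notch, from 0.0415 on, the catch can rise and locks it. It stays where it is left; sliding takes about 3 N
- tab_back (a point): middle of the flat rear face of the orange tab (the face away from the guard, pushed along the rig's +x), 62 mm above the worktop, x = -28 mm + bolt travel, y = -28 mm of the rig. Tab: 14 mm thick along the travel, 28 mm wide, 32 to 78 mm above the worktop. Behind it only the bolt bar (32 mm high), a 30 mm high rail and the base plate
- flux_tin: loose round tin, red lid, 58 mm wide, 26 mm high, right of the rig; leave alone
- battery_9v: loose block battery, 26 x 52 x 18 mm, left of the rig; leave alone
- marker_blue: loose marker pen with blue cap, 130 mm long, lying right of the guard; leave alone
- gear_brass: loose brass gear, 22 mm wide, 12 mm high, left of the guard; leave alone
- keeper (a point): top centre of the steel keeper on the guard's front, 42 mm above the worktop, at x = 114, y = -28 mm of the rig; the bolt's tip enters under it. The guard, a clear box in a yellow frame over two gears and a motor, fills x = 113 to 290 mm, the full width, 92 mm high. Two steel straps (x = 50 to 94 mm, 37 mm high) stand ahead of the tab

How it is judged:
On the way, in this order (a step that is already met when the one before it is completed fails the run):
1. a fingertip has the catch down while the bolt is still drawn (value of joint catch above 0.0045 m and value of joint bolt below 0.012 m and contact force between the fingers and catch above 0.5 N), for 0.1 s.
2. one fingertip holds the catch while the other pushes the tab along (value of joint bolt above 0.012 m and value of joint catch above 0.0045 m and contact force between the fingers and catch above 0.5 N and contact force between the fingers and bolt above 0.3 N), for 0.05 s.
3. the bolt is home with the catch still held down by a fingertip (value of joint bolt above 0.0415 m and value of joint catch above 0.004 m and contact force between the fingers and catch above 0.5 N), for 0.05 s.
At the end, for the whole second after the job is handed in: The bolt is home in its last notch (travel over 41 of 46 mm) and the catch has sprung up (within 2 mm of its top), locking it (value of joint bolt above 0.041 m and value of joint catch below 0.002 m); the robot touches nothing.
It fails at once if a loose thing beside the rig is shifted, lifted or carried (more than 15 mm) (distance of any of flux_tin, battery_9v, marker_blue, gear_brass from where it was at the start of the episode above 0.015 m).
It fails at once if the bolt is forced or its tab squeezed (fingers on the tab over 60 N) (contact force between the fingers and bolt above 60 N).
It also fails if it takes over 45 s, if anything falls off the work surface, if the arm or the gripper's body presses on something with over 40 N, if the wrist force passes 120 N, or if a joint passes its speed limit or range.

ROBOT

A 7-joint arm with a two-finger parallel gripper is mounted at the origin on a cart in front of the work surface, level with it; the furniture and walls round the work are solid. World frame = base frame: x ahead of the robot, y to its left, z up, the work surface at z = 0. Lengths are in m, angles in rad, forces in N, time in s.
With the tool pointing down it reaches from about 0.4 to 0.875 m from the base axis. Payload 6.5 kg.
Tool frame: the origin (TCP) lies at the very end of the fingers, on their centre line; the grasp point (between the pads) lies 19 mm behind it; z points along the fingers, y is the line along which they close (so a half turn about z gives the same grasp; the last joint's range is limited). The gripper opens to 85 mm and grips with 20 to 120 N. Pads are 22 mm wide; open, the fingers measure 114 mm over their backs; the gripper's body (76 mm by 85 mm) begins 54 mm behind the grasp point. The pads swing forward as they close: fully open they stand 13 mm farther back than shut.
Start: joints at [-1.39, 0.536, -0.004, 1.538, 0.003, 1.067, -0.071], TCP at [0.159, 0.63, 0.231] pointing down, gripper open.
Joint ranges: [-2.7, 2.7], [-0.37, 2.16], [-1.27, 1.26], [0.24, 2.4], [-1.31, 4.45], [0.19, 1.91], [-2.76, 2.76]. Speed limits (rad/s): [2.39, 2.39, 3.14, 3.14, 3.14, 3.14, 3.14].

INTERFACE

Orientations are given as a rotation vector (axis times angle).
In Python, from rig import * gives the robot as it stands.
- The arm moves only by the tool carry_out, never from a script. Its argument "motion" is a list of rows, each an object with "dr": the turn, a rotation vector about the tool's x, y, z in rad, a list of three; "delta_pos": the shift along the tool's x, y, z in mm, a list of three; "grip": the gripper's target within -1 to 1 (fully open at 1, half-way at 0, shut at -1). In form: [{"dr": [wx, wy, wz], "delta_pos": [dx, dy, dz], "grip": grip}, ...]. A call has 1 to 12 rows; each row is the pose to reach, as a shift and turn from the pose commanded when the call began, along the tool's axes at that moment; what a row does not reach only later rows make up. A row lasts 1/12 s, in which the tool goes at most 41.7 mm and 7.16 degrees, less where a joint would pass 70% of its speed; a pose out of reach is approached as far as the arm can. A call with a gripper value outside its range is refused whole. The fingers move at their own pace and stop on an object; "force" is the grip in N (left out, the last holds). Time passes only in rows, so rows that repeat a pose let the fingers close. It gives the time, the measured TCP pose, the force, the opening and the grip force at its end, in the units of the state.
- get_state(): the state, without advancing time (a new reading comes with each control period).
- snapshot(name): name is "scene" or "top" or "wrist"; returns (picture, depth): 480x640x3 uint8, red, green, blue; 480x640 float32, m along the optical axis (not along the pixel's ray), 0 where there is no reading.
- calibration(name): a dict with "fx", "fy", "cx", "cy" (pixels), "view" (4x4, takes a point from world to camera coordinates); the wrist camera has in their place "T_tool_cam" (4x4, takes a point from camera to tool coordinates, whose origin is the TCP and whose axes are the flange's). Camera axes: x right, y up, looking along -z (the intrinsics and any distortion apply to the point x, -y, -z); pixel columns grow to the right and rows downward; lengths in m; the calibration is good to about 2 mm. A picture is of the moment at which its call begins: read the wrist's pose just before it. calibration takes no time and is no camera call.
- finish_job(): hands the job in; it is judged then, once.
The state is a dict: "t": time; "joint_pos": joint angles; "dq": joint speeds; "joint_torque": joint torques, N m; "position": TCP position; "ee_rot": TCP orientation; "ft_force": force on the tool from outside, world axes, zero at the start; "moment": the same for the moment, N m; "opening": finger opening in m; "grasp_force": force on a finger pad.
Only numpy, scipy, OpenCV 4.12 (cv2) and the standard library are available. Lean on these libraries where they do the work, as an engineer would, in place of code of your own. Each camera call takes 0.05 s, during which the arm holds its last target. There are 200 camera calls.

## Working session

There is one attempt and no reset: what is moved stays moved. The work goes in short steps, Python scripts to look and compute and a tool call to move; the robot and the scene stay as the last step left them, time stands still between calls to the robot, and variables do not carry over. Pictures are saved under pics/ and viewed, at most 10 in all, crops included, and the job is handed in when it is done.

Besides the shell and the picture viewer there is one more tool, called after "Emit:" as name([rows], argument=value, ...), one row to a line, values as JSON. carry_out: Moves the arm, as the interface text tells. Its arguments: {"type":"object","properties":{"motion":{"type":"array","items":{"type":"object","properties":{"dr":{"type":"array","items":{"type":"number"}},"delta_pos":{"type":"array","items":{"type":"number"}},"grip":{"type":"number"}}}},"force":{"type":"number"}},"required":["motion"]}

```bash
ls; mkdir -p pics; cat > h.py <<'E'
from rig import *
import numpy as np, cv2
from scipy.spatial.transform import Rotation as R
def cast(cal,T_wc,uv,z):
    uv=np.atleast_2d(uv).astype(float)
    d=np.c_[(uv[:,0]-cal['cx'])/cal['fx'],-(uv[:,1]-cal['cy'])/cal['fy'],-np.ones(len(uv))]@T_wc[:3,:3].T
    o=T_wc[:3,3]; return o+d*((z-o[2])/d[:,2])[:,None]
def blobs(img,lo,hi,n=2,smin=90,vmin=50):
    h=cv2.cvtColor(img,cv2.COLOR_RGB2HSV)
    m=cv2.inRange(h,(lo,smin,vmin),(hi,255,255))
    c,_=cv2.findContours(m,cv2.RETR_EXTERNAL,cv2.CHAIN_APPROX_NONE)
    return sorted(c,key=cv2.contourArea)[::-1][:n]
E
python3 - <<'E'
from h import *
s=get_state();print(s)
for n in('top','scene'):
    im,d=snapshot(n);cv2.imwrite(f'pics/{n}0.png',im[:,:,::-1]);np.savez(f'{n}0.npz',im=im,d=d)
    print({k:np.round(v,4).tolist() if hasattr(v,'shape') else v for k,v in calibration(n).items()})
    for nm,lo,hi in(('green',45,85),('orange',5,18)):
        for c in blobs(im,lo,hi):print(n,nm,cv2.contourArea(c),cv2.minAreaRect(c))
print(calibration('wrist'))
E
```

```text
pics
{'t': 0.0, 'joint_pos': array([-1.39020411,  0.53715054, -0.00444318,  1.53885418,  0.00258991,
        1.06727592, -0.07119432]), 'dq': array([ 2.17256693e-04, -5.54331713e-04,  4.85174889e-05,  2.72142643e-04,
        1.51237969e-03,  1.00062857e-03, -3.98014208e-04]), 'joint_torque': array([-3.10517835e-04, -5.83421516e+01,  1.04864415e+00, -2.59102929e+01,
        1.23225205e-02,  9.52452596e-03, -2.06362961e-05]), 'position': array([0.15865267, 0.62970801, 0.23043054]), 'ee_rot': array([-3.86546019e-01, -3.11762467e+00,  2.63815822e-03]), 'ft_force': array([0.11553417, 0.10654273, 0.22474261]), 'moment': array([ 0.00655211, -0.00904595,  0.05495777]), 'grasp_force': 0.0, 'opening': 0.08546456733128399}
{'fx': 596.8052657712178, 'fy': 596.8052657712178, 'cx': 315.7616953668837, 'cy': 235.8614810419015, 'view': [[-0.012, -0.9997, -0.0204, -0.3061], [0.9911, -0.0146, 0.1323, -0.5431], [-0.1325, -0.0186, 0.991, -0.9764], [0.0, 0.0, 0.0, 1.0]]}
top green 28447.5 ((113.5, 73.5), (147.0, 227.0), 90.0)
top green 1260.5 ((314.4971618652344, 264.19879150390625), (18.19818687438965, 7
[... 630 characters left out ...]
), (67.35771179199219, 21.46210479736328), 44.2747802734375)
scene orange 21065.5 ((341.0, 78.0), (156.0, 162.0), 90.0)
scene orange 1803.5 ((53.858489990234375, 88.25471496582031), (50.41132736206055, 82.00425720214844), 74.05460357666016)
{'fx': 372.96354602430915, 'fy': 372.96354602430915, 'cx': 317.0388195758474, 'cy': 234.22287063627934, 'T_tool_cam': array([[ 1.05563921e-03,  9.47784082e-01,  3.18910989e-01,
         8.26266611e-02],
       [ 9.99999329e-01, -1.15245404e-03,  1.14888146e-04,
        -1.55500345e-04],
       [ 4.76419413e-04,  3.18910653e-01, -9.47784663e-01,
        -1.43891263e-01],
       [ 0.00000000e+00,  0.00000000e+00,  0.00000000e+00,
         1.00000000e+00]])}
```

View pics/top0.png

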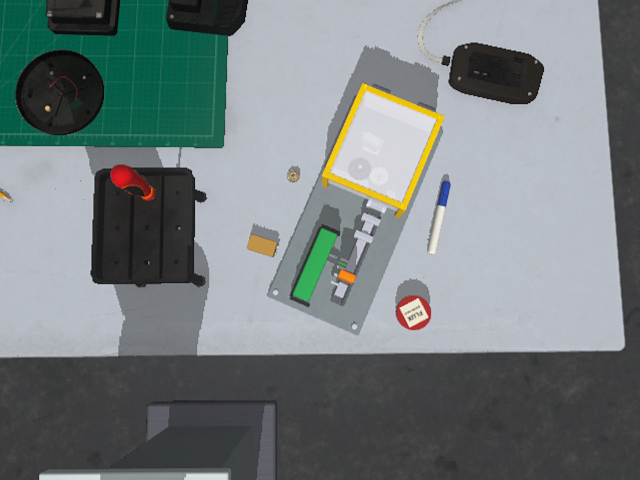

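```bash
python3 - <<'E'
from h import *
im=np.load('top0.npz')['im'];c=calibration('top');T=np.linalg.inv(c['view'])
g=blobs(im,45,85)[1];o=blobs(im,5,18)[0]
b=cv2.boxPoints(cv2.minAreaRect(g));P=cast(c,T,b,.052);print(P.round(4),np.linalg.norm(np.diff(P,axis=0),axis=1))
b=cv2.boxPoints(cv2.minAreaRect(o));P=cast(c,T,b,.078);print(P.round(4),np.linalg.norm(np.diff(P,axis=0),axis=1))
print(T[:3,3])
E
```

```text
[[ 0.4399 -0.2727  0.052 ]
 [ 0.5518 -0.3224  0.052 ]
 [ 0.5392 -0.3499  0.052 ]
 [ 0.4278 -0.2999  0.052 ]] [0.12238554 0.03025561 0.12211769]
[[ 0.4646 -0.3461  0.078 ]
 [ 0.4803 -0.3527  0.078 ]
 [ 0.4695 -0.3784  0.078 ]
 [ 0.4539 -0.3718  0.078 ]] [0.01696797 0.02786448 0.01693446]
[ 0.40516406 -0.33214535  1.03316567]
```

The top view shows the rig at about (310, 260), yawed right, with the green strip at (314, 264) and the orange tab at (346, 276). The tin is at (413, 312), the battery at (263, 243), and a dark box with a red screwdriver stands at (145, 225). The strip measures 122 × 30 mm, which matches the given size.

```bash
cat >> h.py <<'E'
YAW=np.deg2rad(-23.9); EX=np.array([np.cos(YAW),np.sin(YAW)]);EY=np.array([-EX[1],EX[0]])
O=np.array([.4897,-.3112])+.020*EX-.028*EY
def rig2w(x,y): return O+x*EX+y*EY
def delta(p0,r0,p1,toolx_deg):
    A=R.from_rotvec(r0); a=np.deg2rad(toolx_deg)
    x=np.array([np.cos(a),np.sin(a),0]);z=np.array([0,0,-1.]);B=R.from_matrix(np.c_[x,np.cross(z,x),z])
    return (A.inv().apply(np.array(p1)-p0)*1000).round(1),(A.inv()*B).as_rotvec().round(4)
E
python3 - <<'E'
from h import *
d=np.load('top0.npz')['d'];c=calibration('top');T=np.linalg.inv(c['view'])
v,u=np.mgrid[:480,:640];D=np.c_[(u.ravel()-c['cx'])/c['fx'],-(v.ravel()-c['cy'])/c['fy'],-np.ones(u.size)]*d.reshape(-1,1)
W=D@T[:3,:3].T+T[:3,3]
Z=W[:,2].reshape(480,640)
for n,r in dict(box=(150,300,80,215),red=(160,200,105,160),discs=(0,140,0,240),mid=(0,350,215,300),guard=(85,210,320,445)).items():
    print(n,Z[r[0]:r[1],r[2]:r[3]].max(), )
X=W.reshape(480,640,3);print(X[280,100],X[180,190],X[90,60])
s=get_state();p,r=s['position'],s['ee_rot']
for q,a in (((.42,.48,.32),145),((.58,.2,.32),180),((.58,-.1,.32),165),((*rig2w(-.045,0),.25),156.1)):
    print(q,a,*delta(p,r,q,a))
E
```

```text
box 1.0331656747028433
red 1.0331656747028433
discs 1.0331656747028433
mid 1.0331656747028433
guard 1.0331656747028433
[0.46081303 0.00137112 0.1638271 ] [ 0.60782139 -0.12943341  0.16654422] [0.81664593 0.14814818 0.004334  ]
(0.42, 0.48, 0.32) 145 [-290.   -81.5  -89.3] [-0.0015  0.0004  0.3641]
(0.58, 0.2, 0.32) 180 [-513.5 -313.9  -88.9] [-1.600e-03 -1.000e-04 -2.468e-01]
(0.58, -0.1, 0.32) 165 [-586.8 -604.9  -88.5] [-0.0016  0.0001  0.015 ]
(np.float64(0.45549968668930724), np.float64(-0.3266705710770628), 0.25) 156.1 [-521.5 -855.   -18.1] [-0.0016  0.0003  0.1703]
```

```bash
python3 - <<'E'
from h import *
d=np.load('top0.npz')['d'];c=calibration('top');T=np.linalg.inv(c['view'])
v,u=np.mgrid[:480,:640];D=np.c_[(u.ravel()-c['cx'])/c['fx'],-(v.ravel()-c['cy'])/c['fy'],-np.ones(u.size)]*d.reshape(-1,1)
W=(D@T[:3,:3].T+T[:3,3]).reshape(480,640,3);W[d==0]=-1;W[380:]=-1
Z=W[...,2]
for n,r in dict(box=(150,300,80,215),red=(160,200,105,160),discs=(0,140,0,240),mid=(0,350,215,300),guard=(85,210,320,445),all=(0,380,0,640)).items():
    z=Z[r[0]:r[1],r[2]:r[3]];k=np.unravel_index(z.argmax(),z.shape);print(n,W[k[0]+r[0],k[1]+r[2]].round(3))
S=np.load('scene0.npz');print(len(S['im']))
E
```

```text
box [ 0.595 -0.054  0.275]
red [ 0.595 -0.054  0.275]
discs [ 0.937 -0.184  0.084]
mid [ 0.937 -0.184  0.084]
guard [ 0.598 -0.415  0.098]
all [ 0.595 -0.054  0.275]
480
```

View pics/scene0.png

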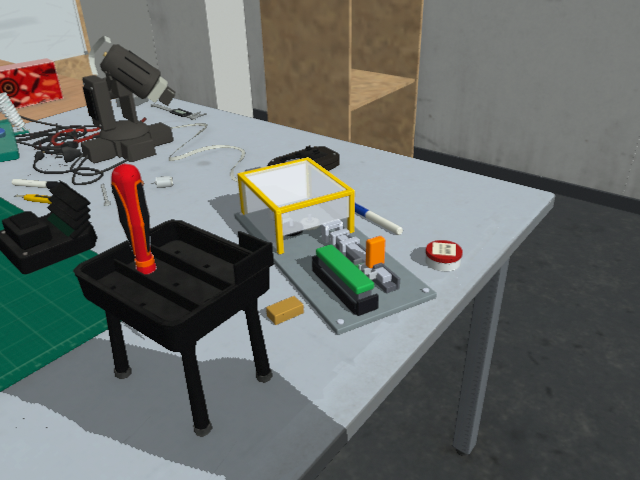

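The scene view shows the black stand (175, 290) with the upright red screwdriver (130, 215) reaching z = 0.275. The rig is clear at (340, 260): catch at (345, 275), tab at (375, 250). I will cross at z ≈ 0.38 and a modest radius.

```bash
python3 - <<'E'
from h import *
d=np.load('scene0.npz')['d'];c=calibration('scene');T=np.linalg.inv(c['view'])
v,u=np.mgrid[:480,:640];D=np.c_[(u.ravel()-c['cx'])/c['fx'],-(v.ravel()-c['cy'])/c['fy'],-np.ones(u.size)]*d.reshape(-1,1)
W=(D@T[:3,:3].T+T[:3,3])[d.ravel()>0]
r=np.hypot(W[:,0],W[:,1]);m=(W[:,2]>.12)&(r<.9)
g,n=np.unique((W[m]*10).round().astype(int),axis=0,return_counts=True)
print(np.c_[g,n][n>20].tolist())
s=get_state();p,r=s['position'],s['ee_rot']
for q,a in (((.16,.60,.38),165.9),((.30,.46,.38),165),((.44,.28,.38),160),((.5,.08,.38),156.1),((.5,-.12,.38),156.1),((*rig2w(-.045,0),.38),156.1),((*rig2w(-.045,0),.2),156.1)):
    print(np.round(q,3),a,*delta(p,r,q,a))
E
```

```text
[[5, -1, 1, 2312], [5, -1, 2, 2674], [5, 0, 1, 2494], [5, 0, 2, 2154], [6, -1, 1, 1881], [6, -1, 2, 2115], [6, -1, 3, 319], [6, 0, 1, 1734], [6, 0, 2, 2664], [6, 0, 3, 366]]
[0.16 0.6  0.38] 165.9 [  -8.5  -28.8 -149.4] [-0.0016  0.0001 -0.0007]
[0.3  0.46 0.38] 165 [-178.5 -130.3 -149.3] [-0.0016  0.0001  0.015 ]
[0.44 0.28 0.38] 160 [-358.2 -270.7 -149. ] [-0.0016  0.0002  0.1023]
[0.5  0.08 0.38] 156.1 [-465.3 -449.9 -148.7] [-0.0016  0.0003  0.1703]
[ 0.5  -0.12  0.38] 156.1 [-514.1 -643.9 -148.4] [-0.0016  0.0003  0.1703]
[ 0.455 -0.327  0.38 ] 156.1 [-521.5 -855.2 -148.1] [-0.0016  0.0003  0.1703]
[ 0.455 -0.327  0.2  ] 156.1 [-521.4 -854.9   31.9] [-0.0016  0.0003  0.1703]
```

Emit:
carry_out([
  {"dr": [0,0,0],"delta_pos": [-8,-29,-149],"grip": 0},
  {"dr": [0,0,0],"delta_pos": [-8,-29,-149],"grip": 0},
  {"dr": [0,0,0],"delta_pos": [-8,-29,-149],"grip": 0},
  {"dr": [0,0,0],"delta_pos": [-8,-29,-149],"grip": 0},
  {"dr": [0,0,0.02],"delta_pos": [-178,-130,-149],"grip": 0},
  {"dr": [0,0,0.02],"delta_pos": [-178,-130,-149],"grip": 0},
  {"dr": [0,0,0.02],"delta_pos": [-178,-130,-149],"grip": 0},
  {"dr": [0,0,0.02],"delta_pos": [-178,-130,-149],"grip": 0},
  {"dr": [0,0,0.02],"delta_pos": [-178,-130,-149],"grip": 0},
  {"dr": [0,0,0.1],"delta_pos": [-358,-271,-149],"grip": 0},
  {"dr": [0,0,0.1],"delta_pos": [-358,-271,-149],"grip": 0},
  {"dr": [0,0,0.1],"delta_pos": [-358,-271,-149],"grip": 0},
])

```text
t: 1.1
position: [0.3769, 0.3601, 0.38]
ee_rot: [-0.542, -3.094, 0.001]
ft_force: [0.3, 0.5, -0.0]
opening: 0.0431
grasp_force: 0.0
```

```bash
python3 - <<'E'
from h import *
s=get_state();p,r=s['position'],s['ee_rot'];print(p,r,s['joint_pos'],s['opening'],s['ft_force'])
for q,a in (((.44,.28,.38),160),((.5,.08,.38),156.1),((.5,-.12,.38),156.1),((*rig2w(-.045,0),.38),156.1)):
    print(np.round(q,3),a,*delta(p,r,q,a))
E
```

```text
[0.37694494 0.36007853 0.38001858] [-5.42076218e-01 -3.09418816e+00  6.20623442e-04] [-0.99540254  0.18101917  0.17169215  1.6877023  -0.03217245  1.27610389
  0.40683289] 0.043082418760499244 [ 0.31704142  0.54104626 -0.00552811]
[0.44 0.28 0.38] 160 [-86.5 -53.9   0. ] [-0.0004 -0.0002  0.0022]
[0.5  0.08 0.38] 156.1 [-2.109e+02 -2.216e+02  1.000e-01] [-0.0004 -0.0002  0.0703]
[ 0.5  -0.12  0.38] 156.1 [-2.789e+02 -4.097e+02  1.000e-01] [-0.0004 -0.0002  0.0703]
[ 0.455 -0.327  0.38 ] 156.1 [-3.073e+02 -6.191e+02  2.000e-01] [-0.0004 -0.0002  0.0703]
```

Emit:
carry_out([
  {"dr": [0,0,0],"delta_pos": [-86,-54,0],"grip": 0},
  {"dr": [0,0,0],"delta_pos": [-86,-54,0],"grip": 0},
  {"dr": [0,0,0.03],"delta_pos": [-211,-222,0],"grip": 0},
  {"dr": [0,0,0.07],"delta_pos": [-211,-222,0],"grip": 0},
  {"dr": [0,0,0.07],"delta_pos": [-211,-222,0],"grip": 0},
  {"dr": [0,0,0.07],"delta_pos": [-211,-222,0],"grip": 0},
  {"dr": [0,0,0.07],"delta_pos": [-211,-222,0],"grip": 0},
  {"dr": [0,0,0.07],"delta_pos": [-279,-410,0],"grip": 0},
  {"dr": [0,0,0.07],"delta_pos": [-279,-410,0],"grip": 0},
  {"dr": [0,0,0.07],"delta_pos": [-279,-410,0],"grip": 0},
  {"dr": [0,0,0.07],"delta_pos": [-279,-410,0],"grip": 0},
  {"dr": [0,0,0.07],"delta_pos": [-279,-410,0],"grip": 0},
])

```text
t: 2.1
position: [0.4984, -0.1115, 0.3802]
ee_rot: [-0.65, -3.074, -0.0]
ft_force: [0.6, 0.3, 0.3]
opening: 0.0425
grasp_force: 0.0
```

```bash
python3 - <<'E'
from h import *
s=get_state();p,r=s['position'],s['ee_rot'];print(p,r,s['joint_pos'],s['opening'],s['ft_force'])
for q,a in (((*rig2w(-.045,0),.38),156.1),((*rig2w(-.045,0),.2),156.1)):
    print(np.round(q,3),a,*delta(p,r,q,a))
E
```

```text
[ 0.4984149  -0.11149269  0.38020469] [-6.49549353e-01 -3.07352934e+00 -4.91379163e-04] [-0.34807255  0.1682695   0.55759021  1.72895998 -0.09322179  1.27087927
  1.38503339] 0.04251797090214882 [0.64467369 0.25020132 0.3133924 ]
[ 0.455 -0.327  0.38 ] 156.1 [-4.780e+01 -2.141e+02  1.000e-01] [ 0.0003 -0.0002  0.0006]
[ 0.455 -0.327  0.2  ] 156.1 [ -47.9 -214.2  180.1] [ 0.0003 -0.0002  0.0006]
```

Emit:
carry_out([
  {"dr": [0,0,0],"delta_pos": [-40,-206,0],"grip": 0},
  {"dr": [0,0,0],"delta_pos": [-40,-206,0],"grip": 0},
  {"dr": [0,0,0],"delta_pos": [-40,-206,0],"grip": 0},
  {"dr": [0,0,0],"delta_pos": [-40,-206,0],"grip": 0},
  {"dr": [0,0,0],"delta_pos": [-40,-206,0],"grip": 0},
  {"dr": [0,0,0],"delta_pos": [-40,-206,0],"grip": 0},
  {"dr": [0,0,0],"delta_pos": [-40,-206,160],"grip": 0},
  {"dr": [0,0,0],"delta_pos": [-40,-206,160],"grip": 0},
  {"dr": [0,0,0],"delta_pos": [-40,-206,160],"grip": 0},
  {"dr": [0,0,0],"delta_pos": [-40,-206,160],"grip": 0},
  {"dr": [0,0,0],"delta_pos": [-40,-206,160],"grip": 0},
  {"dr": [0,0,0],"delta_pos": [-40,-206,160],"grip": 0},
])

```text
t: 3.1
position: [0.4513, -0.3135, 0.2196]
ee_rot: [-0.65, -3.07, -0.001]
ft_force: [1.7, -0.8, 0.9]
opening: 0.0429
grasp_force: 0.0
```

```bash
python3 - <<'E'
from h import *
s=get_state();p,r=s['position'],s['ee_rot'];print(p,r,s['joint_pos'],s['opening'],s['ft_force'])
im,d=snapshot('wrist');cv2.imwrite('pics/w1.png',im[:,:,::-1])
c=calibration('wrist');A=np.eye(4);A[:3,:3]=R.from_rotvec(r).as_matrix();A[:3,3]=p;T=A@c['T_tool_cam']
for lo,hi,z in((45,85,.052),(5,18,.078)):
  for k in blobs(im,lo,hi,1):
    b=cv2.boxPoints(cv2.minAreaRect(k));P=cast(c,T,b,z)
    rel=(P[:,:2]-O)@np.c_[EX,EY]*1000
    print(cv2.contourArea(k),b.round().tolist(),P.mean(0),rel.round(1).tolist())
E
```

```text
[ 0.45133529 -0.31345972  0.21956593] [-6.49518374e-01 -3.06997893e+00 -9.75575579e-04] [ 0.04830003  0.43434157  0.62305297  1.84398002 -0.30263647  0.96301351
  1.95710238] 0.042876080334370154 [ 1.65734677 -0.77896117  0.91091683]
10120.5 [[544.0, 310.0], [639.0, 310.0], [639.0, 462.0], [544.0, 462.0]] [ 0.7402314  -0.13408138  0.052     ] [[42.5, 224.5], [42.4, 314.1], [232.0, 366.0], [232.2, 261.1]]
987.0 [[256.0, 235.0], [293.0, 235.0], [293.0, 266.0], [256.0, 266.0]] [ 0.46199918 -0.35662589  0.078     ] [[-40.5, -39.2], [-40.5, -9.3], [-13.4, -9.9], [-13.3, -40.6]]
```

View pics/w1.png

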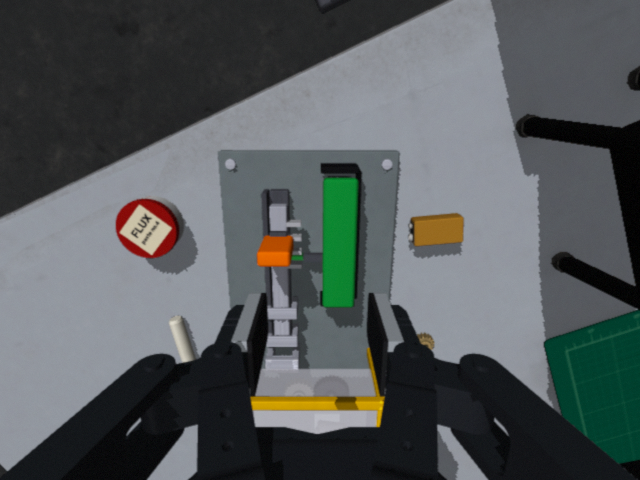

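The wrist view shows the rig's sides vertical, so the yaw is right. The tab is at (275, 250) and the strip at (341, 240), with the fingers straddling both centre lines. Next I go lower behind the tab and re-measure once the arm has settled.

```bash
cat > m.py <<'E'
from h import *
import sys
s=get_state();p,r=s['position'],s['ee_rot'];print(s['t'],p,r,s['opening'],s['ft_force'])
print('tcp rig',((p[:2]-O)@np.c_[EX,EY]*1000).round(1),p[2])
im,d=snapshot('wrist');cv2.imwrite(f'pics/{sys.argv[1]}.png',im[:,:,::-1])
c=calibration('wrist');A=np.eye(4);A[:3,:3]=R.from_rotvec(r).as_matrix();A[:3,3]=p;T=A@c['T_tool_cam']
for lo,hi,z in((45,85,.052),(5,18,.078)):
  for k in blobs(im[:,150:480].copy(),lo,hi,1):
    b=cv2.boxPoints(cv2.minAreaRect(k))+[150,0];P=cast(c,T,b,z)
    print(cv2.contourArea(k),b.round().tolist(),((P[:,:2]-O)@np.c_[EX,EY]*1000).round(1).tolist())
for a in sys.argv[2:]:
    x,y,z=map(float,a.split(','));print(a,*delta(p,r,(*rig2w(x/1e3,y/1e3),z/1e3),156.1))
E
python3 m.py w2 -46,0,120 -46,0,80
```

```text
3.15 [ 0.45266145 -0.31457895  0.2215205 ] [ 6.50274921e-01  3.07300148e+00 -8.58767547e-04] 0.042859466438774516 [-0.77281009 -0.53631119  0.33284323]
tcp rig [-52.5   9.9] 0.22152050110852473
4213.0 [[323.0, 174.0], [358.0, 174.0], [358.0, 303.0], [323.0, 303.0]] [[-82.9, 14.5], [-83.0, 43.9], [39.1, 48.4], [39.1, 15.3]]
978.0 [[257.0, 231.0], [293.0, 231.0], [293.0, 263.0], [257.0, 263.0]] [[-40.9, -39.1], [-41.0, -9.9], [-12.9, -10.5], [-12.8, -40.5]]
-46,0,120 [ -6.4  -9.9 101.5] [-0.0004  0.0006  0.0001]
-46,0,80 [ -6.4  -9.8 141.5] [-0.0004  0.0006  0.0001]
```

Emit:
carry_out([
  {"dr": [0,0,0],"delta_pos": [-6,-9,0],"grip": 0},
  {"dr": [0,0,0],"delta_pos": [-6,-9,35],"grip": 0},
  {"dr": [0,0,0],"delta_pos": [-6,-9,70],"grip": 0},
  {"dr": [0,0,0],"delta_pos": [-6,-9,100],"grip": 0},
  {"dr": [0,0,0],"delta_pos": [-6,-9,130],"grip": 0},
  {"dr": [0,0,0],"delta_pos": [-6,-9,140],"grip": 0},
  {"dr": [0,0,0],"delta_pos": [-6,-9,140],"grip": 0},
  {"dr": [0,0,0],"delta_pos": [-6,-9,140],"grip": 0},
])

```text
t: 3.87
position: [0.4552, -0.3261, 0.0819]
ee_rot: [0.65, 3.071, -0.002]
ft_force: [0.3, -0.4, 1.4]
opening: 0.0428
grasp_force: 0.0
```

```bash
python3 m.py w3 -47,1,60 -47,1,43
```

```text
3.8667 [ 0.45515022 -0.32610816  0.08192631] [ 6.49915114e-01  3.07141317e+00 -1.51425692e-03] 0.04277031028069058 [ 0.32812137 -0.39866217  1.38344929]
tcp rig [-45.5   0.4] 0.08192631457889499
8651.0 [[341.0, 411.0], [347.0, 205.0], [409.0, 206.0], [402.0, 413.0]] [[39.6, 14.1], [-84.6, 14.4], [-83.7, 44.0], [40.9, 50.4]]
1772.5 [[262.0, 364.0], [266.0, 295.0], [297.0, 297.0], [293.0, 366.0]] [[-13.2, -26.0], [-49.8, -22.3], [-48.8, -8.6], [-12.1, -11.4]]
-47,1,60 [ 1.5  0.6 21.9] [-0.0005  0.0023  0.0001]
-47,1,43 [ 1.5  0.6 38.9] [-0.0005  0.0023  0.0001]
```

View pics/w3.png

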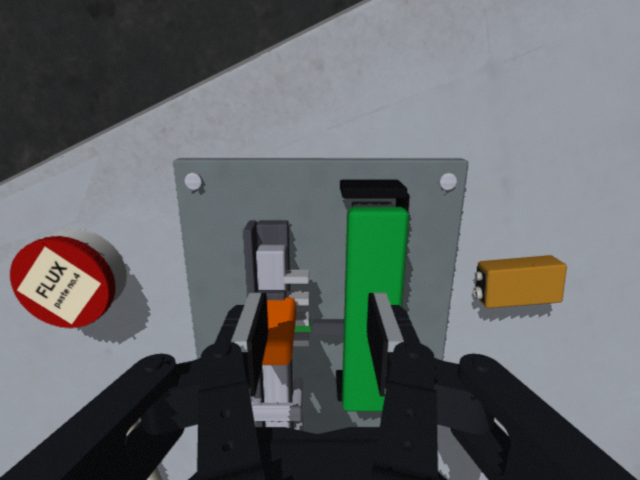

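The fingertips hang with the left one behind the tab (281, 330) and the right one over the strip (375, 310), about as computed. I back off a little for clearance, go down behind the tab, then press.

Emit:
carry_out([
  {"dr": [0,0,0],"delta_pos": [5,0.5,0],"grip": 0},
  {"dr": [0,0,0],"delta_pos": [5,0.5,5],"grip": 0},
  {"dr": [0,0,0],"delta_pos": [5,0.5,15],"grip": 0},
  {"dr": [0,0,0],"delta_pos": [5,0.5,24],"grip": 0},
  {"dr": [0,0,0],"delta_pos": [5,0.5,24],"grip": 0},
  {"dr": [0,0,0],"delta_pos": [5,0.5,24],"grip": 0},
  {"dr": [0,0,0],"delta_pos": [5,0.5,24],"grip": 0},
])

```text
t: 4.5
position: [0.4496, -0.3224, 0.0561]
ee_rot: [-0.65, -3.073, 0.0]
ft_force: [0.2, -0.4, -1.2]
opening: 0.043
grasp_force: 0.0
```

```bash
python3 m.py w4 -50,1,44
```

```text
4.5 [ 0.449608   -0.32241525  0.05612687] [-6.50069078e-01 -3.07323584e+00  9.28888260e-05] 0.04296044306325954 [ 0.21878744 -0.36997043 -1.20819945]
tcp rig [-52.1   1.5] 0.05612686608310169
8051.0 [[342.0, 427.0], [348.0, 234.0], [419.0, 236.0], [413.0, 429.0]] [[18.2, 14.2], [-84.9, 14.3], [-84.0, 43.8], [19.5, 50.0]]
2386.5 [[248.0, 418.0], [257.0, 330.0], [293.0, 334.0], [284.0, 422.0]] [[-13.2, -27.4], [-55.5, -21.4], [-53.8, -7.7], [-11.2, -12.5]]
-50,1,44 [-2.1 -0.5 12.1] [-0.0001 -0.0003  0.0002]
```

Emit:
carry_out([
  {"dr": [0,0,0],"delta_pos": [0,0,3],"grip": 0},
  {"dr": [0,0,0],"delta_pos": [0,0,6],"grip": 0},
  {"dr": [0,0,0],"delta_pos": [0,0,9],"grip": 0},
  {"dr": [0,0,0],"delta_pos": [0,0,11.5],"grip": 0},
  {"dr": [0,0,0],"delta_pos": [0,0,11.5],"grip": 0},
  {"dr": [0,0,0],"delta_pos": [0,0,11.5],"grip": 0},
  {"dr": [0,0,0],"delta_pos": [0,0,11.5],"grip": 0},
])

```text
t: 5.13
position: [0.45, -0.3225, 0.0451]
ee_rot: [0.65, 3.073, -0.0]
ft_force: [0.4, -0.2, 4.3]
opening: 0.0426
grasp_force: 2.2
```

```bash
python3 m.py w5 -50,1,42
```

```text
5.1333 [ 0.44996045 -0.32247802  0.04507067] [ 6.49915648e-01  3.07306127e+00 -1.57331332e-04] 0.04257748386937646 [ 0.35602012 -0.24566823  4.33546201]
tcp rig [-51.8   1.6] 0.04507066722327903
7971.0 [[343.0, 427.0], [349.0, 237.0], [423.0, 240.0], [416.0, 429.0]] [[7.1, 13.5], [-87.1, 13.8], [-86.1, 42.4], [8.6, 48.1]]
2287.5 [[247.0, 425.0], [256.0, 342.0], [292.0, 346.0], [283.0, 429.0]] [[-20.6, -25.2], [-57.5, -19.8], [-55.9, -7.4], [-18.7, -11.7]]
-50,1,42 [-1.8 -0.6  3.1] [0.     0.0006 0.0003]
```

View pics/w5.png

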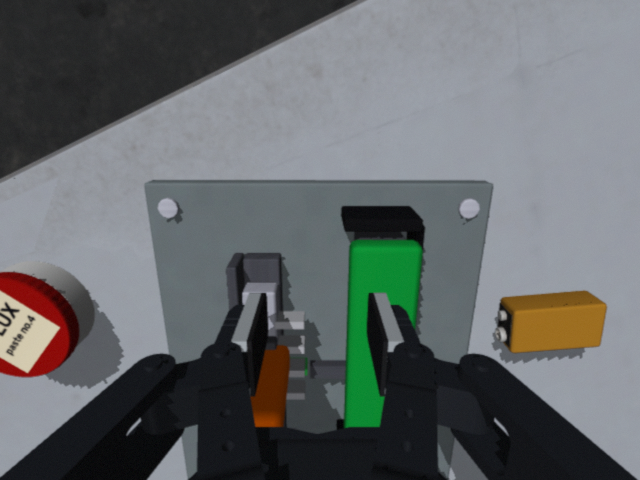

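The right fingertip presses the strip at (380, 320) and the left sits behind the tab at (270, 370), with 4.3 N measured. I press about 3 mm more to be safely near the bottom.

Emit:
carry_out([
  {"dr": [0,0,0],"delta_pos": [0,0,1.5],"grip": 0},
  {"dr": [0,0,0],"delta_pos": [0,0,3],"grip": 0},
  {"dr": [0,0,0],"delta_pos": [0,0,3],"grip": 0},
  {"dr": [0,0,0],"delta_pos": [0,0,3],"grip": 0},
])

```text
t: 5.52
position: [0.45, -0.3225, 0.042]
ee_rot: [0.65, 3.073, -0.0]
ft_force: [0.3, 0.5, 5.8]
opening: 0.0429
grasp_force: 3.1
```

Emit:
carry_out([
  {"dr": [0,0,0],"delta_pos": [0,0,1],"grip": 0},
  {"dr": [0,0,0],"delta_pos": [0,0,2],"grip": 0},
  {"dr": [0,0,0],"delta_pos": [0,0,2],"grip": 0},
  {"dr": [0,0,0],"delta_pos": [0,0,2],"grip": 0},
])

```text
t: 5.85
position: [0.45, -0.3225, 0.0402]
ee_rot: [0.65, 3.073, 0.0]
ft_force: [-0.9, -0.4, 6.4]
opening: 0.0429
grasp_force: 3.6
```

Emit:
carry_out([
  {"dr": [0,0,0],"delta_pos": [0,0,1],"grip": 0},
  {"dr": [0,0,0],"delta_pos": [0,0,1],"grip": 0},
  {"dr": [0,0,0],"delta_pos": [0,0,1],"grip": 0},
])

```text
t: 6.1
position: [0.45, -0.3225, 0.0399]
ee_rot: [0.65, 3.073, 0.001]
ft_force: [-2.0, 0.7, 15.5]
opening: 0.0428
grasp_force: 7.6
```

Emit:
carry_out([
  {"dr": [0,0,0],"delta_pos": [-3,0,-0.5],"grip": 0},
  {"dr": [0,0,0],"delta_pos": [-6,0,-0.5],"grip": 0},
  {"dr": [0,0,0],"delta_pos": [-9,0,-0.5],"grip": 0},
  {"dr": [0,0,0],"delta_pos": [-12,0,-0.5],"grip": 0},
  {"dr": [0,0,0],"delta_pos": [-15,0,-0.5],"grip": 0},
  {"dr": [0,0,0],"delta_pos": [-18,0,-0.5],"grip": 0},
  {"dr": [0,0,0],"delta_pos": [-18,0,-0.5],"grip": 0},
])

```text
t: 6.68
position: [0.4506, -0.3227, 0.0387]
ee_rot: [-0.645, -3.044, -0.023]
ft_force: [-40.9, 20.1, 57.1]
opening: 0.0428
grasp_force: 28.4
```

```bash
python3 m.py w6
```

```text
6.6833 [ 0.45058443 -0.32274812  0.03874261] [-0.64451635 -3.04406777 -0.02258453] 0.042781961543035325 [-40.85962294  20.09282408  57.0981681 ]
tcp rig [-51.1   1.6] 0.03874261003359912
8058.5 [[344.0, 427.0], [349.0, 236.0], [422.0, 238.0], [417.0, 429.0]] [[0.1, 13.1], [-88.1, 13.2], [-87.3, 40.8], [1.4, 45.8]]
2043.0 [[247.0, 425.0], [255.0, 351.0], [291.0, 355.0], [283.0, 429.0]] [[-26.2, -23.7], [-56.5, -19.5], [-55.0, -7.7], [-24.4, -11.1]]
```

View pics/w6.png

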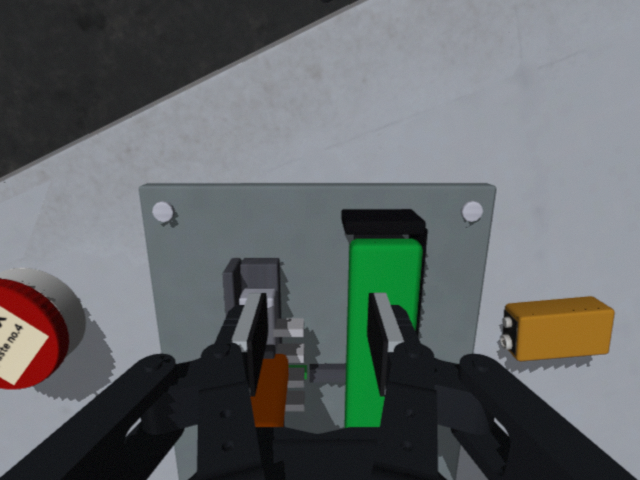

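The fingers did not advance. The catch was bottomed out, so friction held the tip. I go back to the unloaded position and ease off about 1.5 mm before pushing again.

Emit:
carry_out([
  {"dr": [0,0,0],"delta_pos": [9,0,-1],"grip": 0},
  {"dr": [0,0,0],"delta_pos": [18,0,-1.5],"grip": 0},
  {"dr": [0,0,0],"delta_pos": [18,0,-1.5],"grip": 0},
  {"dr": [0,0,0],"delta_pos": [18,0,-1.5],"grip": 0},
  {"dr": [0,0,0],"delta_pos": [18,0,-1.5],"grip": 0},
])

```text
t: 7.15
position: [0.4485, -0.3219, 0.0409]
ee_rot: [-0.65, -3.072, -0.001]
ft_force: [-2.8, 1.5, 6.7]
opening: 0.0423
grasp_force: 3.4
```

```bash
python3 m.py w7
```

```text
7.15 [ 0.44851383 -0.32192688  0.04087496] [-6.49838455e-01 -3.07183195e+00 -1.20714444e-03] 0.042285062816063326 [-2.76206829  1.50278138  6.68793492]
tcp rig [-53.3   1.5] 0.04087495879094226
7678.5 [[343.0, 427.0], [349.0, 241.0], [423.0, 243.0], [416.0, 429.0]] [[1.1, 13.1], [-88.6, 13.5], [-87.6, 41.2], [2.6, 46.5]]
2102.0 [[247.0, 425.0], [255.0, 350.0], [291.0, 354.0], [284.0, 429.0]] [[-26.4, -24.2], [-58.6, -19.7], [-57.2, -7.5], [-24.7, -10.9]]
```

Emit:
carry_out([
  {"dr": [0,0,0],"delta_pos": [-2,0,0],"grip": 0},
  {"dr": [0,0,0],"delta_pos": [-4,0,0],"grip": 0},
  {"dr": [0,0,0],"delta_pos": [-6,0,0],"grip": 0},
  {"dr": [0,0,0],"delta_pos": [-6,0,0],"grip": 0},
])

```text
t: 7.53
position: [0.4533, -0.3239, 0.0404]
ee_rot: [-0.649, -3.07, -0.002]
ft_force: [-4.0, 2.0, 6.9]
opening: 0.0426
grasp_force: 3.6
```

Emit:
carry_out([
  {"dr": [0,0,0],"delta_pos": [-2,0,-0.3],"grip": 0},
  {"dr": [0,0,0],"delta_pos": [-4,0,-0.4],"grip": 0},
  {"dr": [0,0,0],"delta_pos": [-6,0,-0.5],"grip": 0},
  {"dr": [0,0,0],"delta_pos": [-8,0,-0.5],"grip": 0},
  {"dr": [0,0,0],"delta_pos": [-10,0,-0.5],"grip": 0},
  {"dr": [0,0,0],"delta_pos": [-12,0,-0.5],"grip": 0},
])

```text
t: 8.03
position: [0.4638, -0.3285, 0.0408]
ee_rot: [-0.649, -3.069, -0.003]
ft_force: [-7.1, 3.4, 8.4]
opening: 0.0427
grasp_force: 4.8
```

Emit:
carry_out([
  {"dr": [0,0,0],"delta_pos": [-2,0,-0.1],"grip": 0},
  {"dr": [0,0,0],"delta_pos": [-4,0,-0.2],"grip": 0},
  {"dr": [0,0,0],"delta_pos": [-6,0,-0.3],"grip": 0},
  {"dr": [0,0,0],"delta_pos": [-8,0,-0.3],"grip": 0},
  {"dr": [0,0,0],"delta_pos": [-10,0,-0.3],"grip": 0},
])

```text
t: 8.45
position: [0.472, -0.3322, 0.0408]
ee_rot: [-0.649, -3.067, -0.004]
ft_force: [-7.6, 3.2, 7.5]
opening: 0.0427
grasp_force: 4.8
```

```bash
python3 m.py w8
```

```text
8.45 [ 0.4720271  -0.33219372  0.04084642] [-0.64935817 -3.06723659 -0.0041561 ] 0.042705482537008004 [-7.59758625  3.23052156  7.5062204 ]
tcp rig [-27.7   1.6] 0.04084642257542942
12221.0 [[343.0, 427.0], [350.0, 181.0], [427.0, 183.0], [420.0, 429.0]] [[26.5, 13.2], [-85.5, 13.3], [-84.7, 41.1], [27.9, 48.4]]
2231.0 [[247.0, 418.0], [259.0, 321.0], [291.0, 325.0], [279.0, 422.0]] [[-4.0, -23.8], [-44.0, -17.6], [-42.5, -7.3], [-2.2, -12.4]]
```

View pics/w8.png

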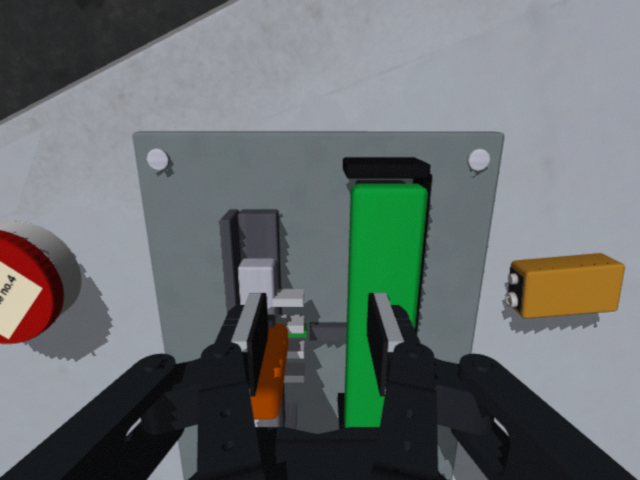

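The bolt bar has clearly moved: its rear end is now at (257, 260), with empty channel behind it, and the catch is still down. The force is steady at about 8 N, so I continue.

Emit:
carry_out([
  {"dr": [0,0,0],"delta_pos": [-2,0,-0.1],"grip": 0},
  {"dr": [0,0,0],"delta_pos": [-4.5,0,-0.1],"grip": 0},
  {"dr": [0,0,0],"delta_pos": [-7,0,-0.1],"grip": 0},
  {"dr": [0,0,0],"delta_pos": [-9.5,0,-0.1],"grip": 0},
  {"dr": [0,0,0],"delta_pos": [-12,0,-0.1],"grip": 0},
  {"dr": [0,0,0],"delta_pos": [-14.5,0,-0.1],"grip": 0},
])

```text
t: 9.0
position: [0.4852, -0.338, 0.0409]
ee_rot: [-0.649, -3.067, -0.004]
ft_force: [-7.2, 4.0, 7.6]
opening: 0.0425
grasp_force: 4.8
```

Emit:
carry_out([
  {"dr": [0,0,0],"delta_pos": [-2,0,-0.1],"grip": 0},
  {"dr": [0,0,0],"delta_pos": [-4.5,0,-0.1],"grip": 0},
  {"dr": [0,0,0],"delta_pos": [-7,0,-0.1],"grip": 0},
  {"dr": [0,0,0],"delta_pos": [-9.5,0,-0.1],"grip": 0},
  {"dr": [0,0,0],"delta_pos": [-12,0,-0.1],"grip": 0},
])

```text
t: 9.42
position: [0.4962, -0.3429, 0.0409]
ee_rot: [-0.649, -3.067, -0.004]
ft_force: [-7.1, 4.1, 8.1]
opening: 0.0425
grasp_force: 4.8
```

Emit:
carry_out([
  {"dr": [0,0,0],"delta_pos": [-1.5,0,0],"grip": 0},
  {"dr": [0,0,0],"delta_pos": [-3,0,0],"grip": 0},
  {"dr": [0,0,0],"delta_pos": [-4.5,0,0],"grip": 0},
  {"dr": [0,0,0],"delta_pos": [-6,0,0],"grip": 0},
])

```text
t: 9.75
position: [0.5017, -0.3454, 0.0409]
ee_rot: [-0.649, -3.067, -0.004]
ft_force: [-7.0, 3.6, 6.1]
opening: 0.0428
grasp_force: 4.8
```

Emit:
carry_out([
  {"dr": [0,0,0],"delta_pos": [-1,0,0],"grip": 0},
  {"dr": [0,0,0],"delta_pos": [-2,0,0],"grip": 0},
])

```text
t: 9.92
position: [0.5035, -0.3462, 0.0409]
ee_rot: [-0.649, -3.067, -0.004]
ft_force: [-9.5, 3.9, 7.5]
opening: 0.0429
grasp_force: 6.0
```

Emit:
carry_out([
  {"dr": [0,0,0],"delta_pos": [-1,0,0],"grip": 0},
  {"dr": [0,0,0],"delta_pos": [-1,0,0],"grip": 0},
])

```text
t: 10.08
position: [0.5035, -0.3462, 0.0409]
ee_rot: [-0.65, -3.065, -0.006]
ft_force: [-10.3, 5.0, 9.9]
opening: 0.0428
grasp_force: 6.5
```

```bash
python3 m.py w9
```

```text
10.0833 [ 0.50347483 -0.34616526  0.04085358] [-0.64970935 -3.06500849 -0.00557998] 0.04280975510035608 [-10.27728824   5.01856481   9.90628131]
tcp rig [6.8 1.6] 0.040853581326985584
17672.5 [[338.0, 373.0], [353.0, 88.0], [437.0, 92.0], [421.0, 378.0]] [[31.7, 10.2], [-82.4, 13.5], [-81.0, 41.4], [34.1, 46.1]]
2239.0 [[247.0, 418.0], [259.0, 321.0], [291.0, 325.0], [278.0, 422.0]] [[30.5, -23.9], [-9.5, -17.6], [-8.1, -7.3], [32.2, -12.6]]
```

The bolt stopped exactly where the full 46 mm travel predicts (TCP at +6.8 mm). I release by easing back slightly and lifting straight up.

Emit:
carry_out([
  {"dr": [0,0,0],"delta_pos": [2,0,0],"grip": 0},
  {"dr": [0,0,0],"delta_pos": [3,0,-4],"grip": 0},
  {"dr": [0,0,0],"delta_pos": [4,0,-10],"grip": 0},
  {"dr": [0,0,0],"delta_pos": [5,0,-18],"grip": 0},
  {"dr": [0,0,0],"delta_pos": [6,0,-30],"grip": 0},
  {"dr": [0,0,0],"delta_pos": [6,0,-60],"grip": 0},
  {"dr": [0,0,0],"delta_pos": [6,0,-100],"grip": 0},
  {"dr": [0,0,0],"delta_pos": [6,0,-140],"grip": 0},
  {"dr": [0,0,0],"delta_pos": [6,0,-180],"grip": 0},
  {"dr": [0,0,0],"delta_pos": [6,0,-180],"grip": 0},
  {"dr": [0,0,0],"delta_pos": [6,0,-180],"grip": 0},
])

```text
t: 11.05
position: [0.5037, -0.3466, 0.2253]
ee_rot: [0.649, 3.068, -0.002]
ft_force: [0.0, 0.3, -1.0]
opening: 0.0427
grasp_force: 0.0
```

```bash
python3 m.py w10; python3 - <<'E'
from h import *
im,d=snapshot('scene');cv2.imwrite('pics/s2.png',cv2.resize(im[180:340,220:480,::-1],None,fx=3,fy=3))
E
```

```text
11.05 [ 0.50374026 -0.34664922  0.22527694] [ 6.48580236e-01  3.06774165e+00 -2.37753764e-03] 0.04270613367456847 [ 0.0204022   0.31901037 -0.96364272]
tcp rig [7.2 1.3] 0.2252769433023348
4877.0 [[331.0, 241.0], [334.0, 98.0], [371.0, 99.0], [369.0, 242.0]] [[38.9, 13.9], [-82.2, 14.4], [-81.7, 44.1], [39.5, 47.5]]
1479.0 [[423.0, 152.0], [479.0, 147.0], [481.0, 177.0], [425.0, 182.0]] [[-43.4, 81.7], [-47.3, 124.1], [-24.4, 129.5], [-20.3, 86.0]]
```

View pics/w10.png

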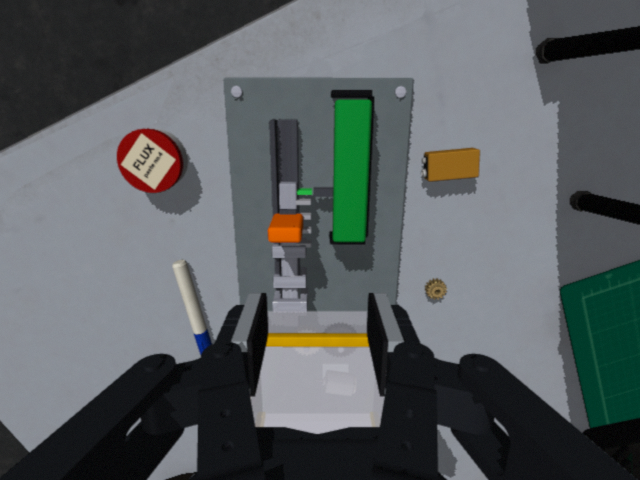

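View pics/s2.png

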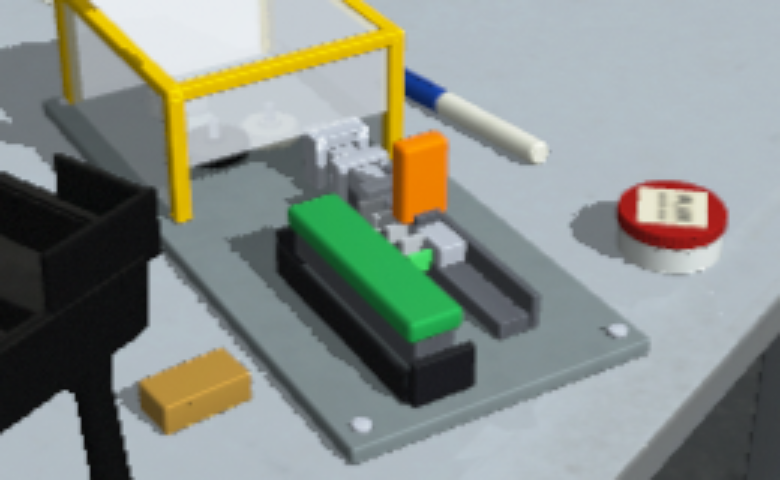

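The wrist view shows the tab at (286, 228), forward near the straps, with the pawl (305, 192) behind the last tooth. The scene crop shows the catch standing up and the loose things in place. I check the tab position in numbers, then hand in.

```bash
python3 - <<'E'
from h import *
s=get_state();p,r=s['position'],s['ee_rot']
im,_=snapshot('wrist');c=calibration('wrist');A=np.eye(4);A[:3,:3]=R.from_rotvec(r).as_matrix();A[:3,3]=p;T=A@c['T_tool_cam']
k=blobs(im[:,250:325].copy(),5,18,1)[0]; v=k[:,0,1].max()+.5
x=((cast(c,T,[285,v],.078)[0,:2]-O)@EX)*1000
print('tab front x',x,'travel',x+14); print(p,s['ft_force'])
if x+14>42: print(finish_job())
E
```

```text
tab front x 30.707284583703853 travel 44.70728458370385
[ 0.50207302 -0.34499724  0.22166672] [-0.08457472 -0.12958955 -0.71564963]
the job is handed in; nothing more can be done
None
```

The bolt is home (tab measured at about 45 mm of 46 mm travel), the catch has sprung up and locked it, the loose things look undisturbed, the arm is clear, and the job is handed in; I have not seen a verdict.

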